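Shut the curing unit and key in its programme

ROBOT

A 7-joint arm with a two-finger parallel gripper is mounted at the origin on a cart in front of the work surface, level with it; the furniture and walls round the work are solid. World frame = base frame: x ahead of the robot, y to its left, z up, the work surface at z = 0. Lengths are in m, angles in rad, forces in N, time in s.
With the tool pointing down it reaches from about 0.425 to 0.975 m from the base axis. Payload 16.7 kg.
Tool frame: the origin (TCP) lies between the finger pads; the fingertips stand 14 mm ahead of it and the grasp point (between the pads) lies 5 mm behind it; z points along the fingers, y is the line along which they close (so a half turn about z gives the same grasp; the last joint's range is limited). The gripper opens to 85 mm and grips with 20 to 120 N. Pads are 22 mm wide; open, the fingers measure 114 mm over their backs; the gripper's body (76 mm by 85 mm) begins 54 mm behind the grasp point. The pads swing forward as they close: fully open they stand 13 mm farther back than shut.
Start: joints at [1.095, 0.426, 0.074, 1.606, -0.034, 1.111, -0.067], TCP at [0.216, -0.639, 0.245] pointing down, gripper open.
Joint ranges: [-2.85, 2.85], [-0.5, 2.14], [-1.23, 1.37], [0.21, 2.46], [-1.02, 4.16], [0.16, 2.05], [-2.73, 2.73]. Speed limits (rad/s): [1.89, 1.89, 2.39, 2.39, 3.01, 3.01, 3.01].

INTERFACE

Orientations are given as a rotation vector (axis times angle).
In Python, from plant import * gives the robot as it stands.
- The arm moves only by the tool servo_tool, never from a script. Its argument "commands" is a list of rows, each an object of numbers: "rx", "ry", "rz": the turn, a rotation vector about the world's x, y, z in rad; "dx", "dy", "dz": the shift along the world's x, y, z in m; "jaw": the finger opening in m, from 0 to 0.0854. In form: [{"rx": .., "ry": .., "rz": .., "dx": .., "dy": .., "dz": .., "jaw": ..}, ...]. A call has 1 to 20 rows; each row shifts and turns the commanded pose from where the row before left it; what a row does not reach is not made up. A row lasts 1/8 s, in which the tool goes at most 62.5 mm and 10.7 degrees, less where a joint would pass 70% of its speed; a pose out of reach is approached as far as the arm can. A call with a gripper value outside its range is refused whole. The fingers move at their own pace and stop on an object; "force" is the grip in N (left out, the last holds). Time passes only in rows, so rows that do not move let the fingers close. It gives the time, the measured TCP pose, the force, the opening and the grip force at its end, in the units of the state.
- get_obs(): the state, without advancing time (a new reading comes with each control period).
- camera(name): name is "scene" or "side" or "wrist"; returns the picture (384x512x3 uint8, blue, green, red); there is no depth.
- camera_model(name): a dict with "vertical_fov" (degrees; the focal length in pixels is half the picture's height over the tangent of half this angle, whatever the lens; pixels are square), "cx", "cy" (the principal point, pixels), "extrinsics" (4x4, takes a point from camera to world coordinates); the wrist camera has in their place "tool_from_camera" (4x4, takes a point from camera to tool coordinates, whose origin is the TCP and whose axes are the flange's). Camera axes: x right, y down, z forward; pixel columns grow to the right and rows downward; lengths in m; the calibration is good to about 2 mm. A picture is of the moment at which its call begins: read the wrist's pose just before it. camera_model takes no time and is no camera call.
- sign_off(): hands the job in; it is judged then, once.
The state is a dict: "clock": time; "q": joint angles; "qd": joint speeds; "joint_torque": joint torques, N m; "tool_pos": TCP position; "eef_rot": TCP orientation; "contact_force": force on the tool from outside, world axes, zero at the start; "wrist_torque": the same for the moment, N m; "gripper_width": finger opening in m; "grasp_force": force on a finger pad.
Only numpy, scipy, OpenCV 4.12 (cv2) and the standard library are available. Lean on these libraries where they do the work, as an engineer would, in place of code of your own. Each camera call takes 0.05 s, during which the arm holds its last target. There are 200 camera calls.

TASK

The tree figure is ready to cure: close the amber hood of the white curing unit fully, then start the programme by pressing its keys one at a time, fully down and let up again, in this order: yellow, blue, green. Leave the keys alone while the hood is open, never press the red stop key, and do not disturb the paint bottles and the pot standing beside the unit.

Things in the scene. Friction and masses are not known exactly. Their poses are not given: they have to be found in the camera images.
- curing_unit: White resin-curing unit, fixed, 220 mm wide (y). Origin on the worktop; its +x points to its rear, +y to its left. The open chamber (rim 95 mm high, a tree figure in it) spans x -50 to +110 mm; the key shelf in front (45 mm high) spans x -131 to -50 mm, with four round keys in a row at x = -98 mm, y = +75, +25, -25, -75 mm. Which colour is where varies.
- hood (a joint): Angle of the hood, an amber pane in a grey frame (160 x 220 x 8 mm, 12 mm lip at its front), hinged on the chamber's rear rim. 0 = shut on the rim, its top 103 mm above the worktop; grows as the front edge lifts, to 1.2 rad. Starts half open. A stiff hinge keeps it where it is left: a few newtons down at the front edge close it.
- hood_edge (a point): Point on the hood's upper face, middle of its front frame bar, 12 mm behind the pane's front edge: a place to push it down. 148 mm from the hinge line.
- hood_hinge (a point): Middle of the hood's hinge line, at the level of the hood's underside (95 mm above the worktop), in the unit at x = +110 mm.
- key_yellow_top (a point): Centre of the top face of the yellow key: a round spring push key, 30 mm across, in a grey collar 46 mm across. Its top is 67 mm above the worktop when up, 10 mm above its collar.
- key_yellow (a joint): Travel of the yellow key: 0 = up, 0.006 m = fully down; it is pressed straight down, takes about 1.5 N to start and 5 N fully down, and springs back.
- key_blue_top (a point): Centre of the top face of the blue key: a round spring push key, 30 mm across, in a grey collar 46 mm across. Its top is 67 mm above the worktop when up, 10 mm above its collar.
- key_blue (a joint): Travel of the blue key: 0 = up, 0.006 m = fully down; it is pressed straight down, takes about 1.5 N to start and 5 N fully down, and springs back.
- key_green_top (a point): Centre of the top face of the green key: a round spring push key, 30 mm across, in a grey collar 46 mm across. Its top is 67 mm above the worktop when up, 10 mm above its collar.
- key_green (a joint): Travel of the green key: 0 = up, 0.006 m = fully down; it is pressed straight down, takes about 1.5 N to start and 5 N fully down, and springs back.
- key_red_top (a point): Centre of the top face of the red key: a round spring push key, 30 mm across, in a grey collar 46 mm across. Its top is 67 mm above the worktop when up, 10 mm above its collar.
- key_red (a joint): Travel of the red key: 0 = up, 0.006 m = fully down; it is pressed straight down, takes about 1.5 N to start and 5 N fully down, and springs back.
- bottle_honey: Bystander: small dropper bottle of honey-coloured paint with a pale cap, 25 mm across, 72 mm tall, standing left of the unit. Origin at the centre of its underside. Loose.
- bottle_red: Bystander: small dropper bottle of red paint with a red cap, 25 mm across, 73 mm tall, standing left of the unit. Origin at the centre of its underside. Loose.
- pot_black: Bystander: small dark paint pot with a black lid, 29 mm across, 52 mm tall, standing right of the unit. Origin at the centre of its underside. Loose.

How it is judged:
On the way, in this order (a step that is already met when the one before it is completed fails the run):
1. the hood is shut, with all keys up (value of joint hood below 0.05 rad and value of joint each of key_yellow, key_blue, key_green, key_red below 0.001 m), for 0.2 s.
2. the yellow key is pressed down, alone, with the hood shut (value of joint hood below 0.05 rad and value of joint key_yellow above 0.004 m and value of joint each of key_blue, key_green, key_red below 0.0015 m), for 0.05 s.
3. the blue key is pressed down, alone, with the hood shut (value of joint hood below 0.05 rad and value of joint key_blue above 0.004 m and value of joint each of key_yellow, key_green, key_red below 0.0015 m), for 0.05 s.
4. the green key is pressed down, alone, with the hood shut (value of joint hood below 0.05 rad and value of joint key_green above 0.004 m and value of joint each of key_yellow, key_blue, key_red below 0.0015 m), for 0.05 s.
At the end, for the whole second after the job is handed in: The hood is shut (within 0.05 rad), after yellow, blue and green have been pressed in that order (each at least 4 of its 6 mm, the other keys up), and all four keys are up again (within 1 mm) (all of step 1); the robot touches nothing.
It fails at once if the red key is pressed more than 2 mm (value of joint key_red above 0.002 m).
It fails at once if two keys are down together (each more than 2 mm) (value of joint each of key_yellow, key_blue above 0.002 m or value of joint each of key_yellow, key_green above 0.002 m or value of joint each of key_blue, key_green above 0.002 m).
It fails at once if a key is pressed (more than 2 mm) while the hood is open (more than 0.1 rad) (value of joint hood above 0.1 rad and value of joint any of key_yellow, key_blue, key_green, key_red above 0.002 m).
It fails at once if a bottle or the pot is moved more than 25 mm or tipped (distance of any of bottle_honey, bottle_red, pot_black from where it was at the start of the episode above 0.025 m or angle between any of bottle_honey, bottle_red, pot_black's own z axis and vertical above 0.5 rad).
It also fails if it takes over 45 s, if anything falls off the work surface, if the arm or the gripper's body presses on something with over 40 N, if the wrist force passes 120 N, or if a joint passes its speed limit or range.

## Working session

There is one attempt and no reset: what is moved stays moved. The work goes in short steps, Python scripts to look and compute and a tool call to move; the robot and the scene stay as the last step left them, time stands still between calls to the robot, and variables do not carry over. Pictures are saved under pics/ and viewed, at most 10 in all, crops included, and the job is handed in when it is done.

Besides the shell and the picture viewer there is one more tool, called after "Call:" as name(argument=value, ...) on one line, values as JSON. servo_tool: Moves the arm, as the interface text tells. Its arguments: {"type":"object","properties":{"commands":{"type":"array","items":{"type":"object","properties":{"rx":{"type":"number"},"ry":{"type":"number"},"rz":{"type":"number"},"dx":{"type":"number"},"dy":{"type":"number"},"dz":{"type":"number"},"jaw":{"type":"number"}}}},"force":{"type":"number"}},"required":["commands"]}

```bash
mkdir -p pics; python3 - <<'E'
from plant import *
import cv2,numpy as np
o=get_obs();print(o['clock'],o['tool_pos'],o['eef_rot'],o['contact_force'])
a=camera('scene');b=camera('side')
cv2.imwrite('pics/scene.png',a);cv2.imwrite('pics/side.png',b)
for n in('scene','side'):print(n,camera_model(n))
E
```

```text
0.0 [ 0.21588578 -0.63914063  0.24459912] [-3.09877555e+00 -5.09246710e-01  4.84723612e-04] [-0.42417304 -0.44656664  0.00058428]
scene {'vertical_fov': 55.29072299907245, 'cx': 254.89355947745247, 'cy': 194.65451889789767, 'extrinsics': array([[-0.75162067, -0.39956058,  0.52480255,  0.15676268],
       [-0.65927453,  0.4799073 , -0.57883165,  0.4182719 ],
       [-0.02057826, -0.78105078, -0.62412836,  0.61707719],
       [ 0.        ,  0.        ,  0.        ,  1.        ]])}
side {'vertical_fov': 45.48996984238379, 'cx': 256.8320629792656, 'cy': 190.0754117939558, 'extrinsics': array([[-0.99583268, -0.0120223 ,  0.09040317,  0.51441895],
       [-0.08935133,  0.32714361, -0.94074088,  0.76779228],
       [-0.01826496, -0.94489815, -0.32685451,  0.40100112],
       [ 0.        ,  0.        ,  0.        ,  1.        ]])}
```

View pics/scene.png

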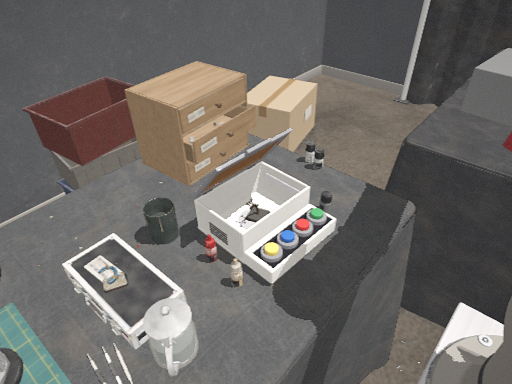

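View pics/side.png

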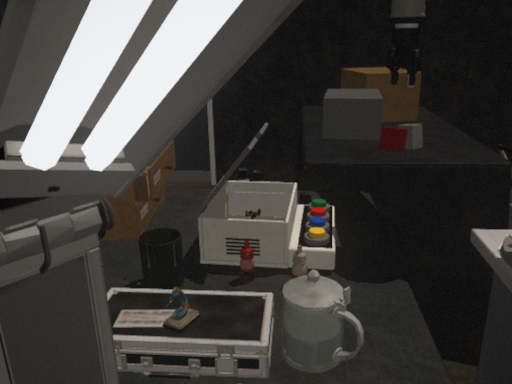

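The scene picture shows the half-open hood (its front edge runs from about (207,188) to (290,132)). The keys from the unit's left are yellow (271,251), blue (288,238), red (303,226) and green (317,214). In the side view they are at (317,233), (317,222), (318,212) and (319,203). The bottles stand at scene (210,250) and (237,273), and the pot at (326,200).

```bash
cat > h.py <<'E'
import numpy as np,cv2
from plant import camera_model
def proj(n,P):
    m=camera_model(n);E=np.linalg.inv(m['extrinsics']);f=192/np.tan(np.radians(m['vertical_fov']/2))
    p=np.atleast_2d(P)@E[:3,:3].T+E[:3,3];return f*p[:,:2]/p[:,2:]+[m['cx'],m['cy']]
def back(n,uv,z):
    m=camera_model(n);E=m['extrinsics'];f=192/np.tan(np.radians(m['vertical_fov']/2))
    d=E[:3,:3]@[(uv[0]-m['cx'])/f,(uv[1]-m['cy'])/f,1];return E[:3,3]+d*(z-E[2,3])/d[2]
E
python3 - <<'E'
from h import *
from scipy.optimize import least_squares
hue={'yellow':(20,35),'blue':(105,125),'red':(172,188),'green':(50,85)}
g={'scene':[(271,251),(288,238),(303,226),(317,214)],'side':[(317,233),(317,222),(318,212),(319,203)]}
obs={}
for n in g:
    im=cv2.imread(f'pics/{n}.png');h=cv2.cvtColor(im,cv2.COLOR_BGR2HSV).astype(int)
    L=[]
    for (c,(lo,hi)),(u,v) in zip(hue.items(),g[n]):
        H=h[...,0].copy();H[H<8]+=180
        m=(H>=lo)&(H<=hi)&(h[...,1]>110)&(h[...,2]>50)
        yy,xx=np.nonzero(m);k=(abs(xx-u)<13)&(abs(yy-v)<10);
        L.append([xx[k].mean(),yy[k].mean()]);print(n,c,k.sum(),L[-1])
    obs[n]=np.array(L)
y=np.array([75,25,-25,-75])/1e3
def keys(p):
    c,s=np.cos(p[2]),np.sin(p[2]);return np.array([[p[0]-.098*c-s*t,p[1]-.098*s+c*t,.064] for t in y])
for w in(['scene'],['side'],['scene','side']):
    r=least_squares(lambda p:np.concatenate([(proj(n,keys(p))-obs[n]).ravel() for n in w]),[.65,0,0])
    print(w,r.x,np.abs(r.fun).max().round(2))
p=r.x;print(keys(p).round(4))
c,s=np.cos(p[2]),np.sin(p[2]);R=np.array([[c,-s],[s,c]])
for a in np.arange(.4,1.21,.1):
    P=[]
    for t in(.11,-.11):
        q=np.array([.11-.16*np.cos(a)-.008*np.sin(a),t]);P.append([*(R@q+p[:2]),.095+.16*np.sin(a)+.008*np.cos(a)])
    print(a.round(1),proj('scene',P).round().tolist(),proj('side',P).round().tolist())
for nm,uv in dict(red=(211,260),honey=(237,285),pot=(326,212)).items():
    w=back('scene',uv,0);print(nm,w.round(3),'unit',(R.T@(w[:2]-p[:2])).round(3))
E
```

```text
scene yellow 58 [np.float64(270.13793103448273), np.float64(250.24137931034483)]
scene blue 141 [np.float64(287.17021276595744), np.float64(235.7872340425532)]
scene red 132 [np.float64(302.24242424242425), np.float64(223.97727272727272)]
scene green 104 [np.float64(316.4230769230769), np.float64(213.16346153846155)]
side yellow 158 [np.float64(316.3987341772152), np.float64(232.14556962025316)]
side blue 129 [np.float64(317.17054263565893), np.float64(221.13178294573643)]
side red 126 [np.float64(317.96031746031747), np.float64(211.14285714285714)]
side green 86 [np.float64(319.2674418604651), np.float64(202.0)]
['scene'] [ 0.57300853 -0.06314149 -0.06281304] 1.23
['side'] [ 0.57452284 -0.0616837  -0.07060614] 0.3
['scene', 'side'] [ 0.57384348 -0.0634424  -0.0679461 ] 1.48
[[ 0.4812  0.018   0.064 ]
 [ 0.4778 -0.0318  0.064 ]
 [ 0.4744 -0.0817  0.064 ]
 [ 0.471  -0.1316  0.064 ]]
0.4 [[236.0, 207.0], [309.0, 160.0]] [[282.0, 183.0], [293.0, 150.0]]
0.5 [[233.0, 199.0], [307.0, 154.0]] [[279.0, 174.0], [290.0, 144.0]]
0.6 [[230.0, 192.0], [305.0, 147.0]] [[274.0, 167.0], [287.0, 137.0]]
0.7 [[227.0, 185.0], [302.0, 141.0]] [[268.0, 159.0], [282.0, 131.0]]
0.8 [[222.0, 178.0], [298.0, 135.0]] [[262.0, 152.0], [278.0, 126.0]]
0.9 [[218.0, 171.0], [295.0, 129.0]] [[255.0, 146.0], [272.0, 121.0]]
1.0 [[213.0, 165.0], [290.0, 124.0]] [[247.0, 141.0], [266.0, 117.0]]
1.1 [[208.0, 159.0], [286.0, 119.0]] [[239.0, 136.0], [259.0, 113.0]]
1.2 [[203.0, 153.0], [281.0, 115.0]] [[230.0, 133.0], [253.0, 111.0]]
red [0.598 0.082 0.   ] unit [0.014 0.147]
honey [0.507 0.094 0.   ] unit [-0.077  0.153]
pot [ 0.491 -0.216  0.   ] unit [-0.072 -0.158]
```

Call:
servo_tool(commands=[{"dx": 0.02, "dy": 0.03, "dz": 0.02, "rz": -0.022, "jaw": 0}, {"dx": 0.023, "dy": 0.032, "dz": 0.02, "rz": -0.022, "jaw": 0}, {"dx": 0.023, "dy": 0.032, "dz": 0.015, "rz": -0.022, "jaw": 0}, {"dx": 0.023, "dy": 0.032, "rz": -0.022, "jaw": 0}, {"dx": 0.023, "dy": 0.032, "rz": -0.022, "jaw": 0}, {"dx": 0.023, "dy": 0.032, "rz": -0.022, "jaw": 0}, {"dx": 0.023, "dy": 0.032, "rz": -0.022, "jaw": 0}, {"dx": 0.023, "dy": 0.032, "rz": -0.022, "jaw": 0}, {"dx": 0.023, "dy": 0.032, "rz": -0.022, "jaw": 0}, {"dx": 0.023, "dy": 0.032, "rz": -0.022, "jaw": 0}, {"dx": 0.023, "dy": 0.032, "rz": -0.022, "jaw": 0}, {"dx": 0.023, "dy": 0.032, "rz": -0.022, "jaw": 0}, {"dx": 0.023, "dy": 0.032, "rz": -0.022, "jaw": 0}, {"dx": 0.023, "dy": 0.032, "rz": -0.022, "jaw": 0}, {"dx": 0.023, "dy": 0.032, "rz": -0.022, "jaw": 0}, {"dx": 0.023, "dy": 0.032, "rz": -0.022, "jaw": 0}, {"dx": 0.023, "dy": 0.032, "rz": -0.022, "jaw": 0}, {"dx": 0.023, "dy": 0.03, "rz": -0.022, "jaw": 0}])

```text
validation failed for argument at $.co...
```

Call:
servo_tool(commands=[{"rx": 0.0, "ry": 0.0, "rz": -0.022, "dx": 0.02, "dy": 0.03, "dz": 0.02, "jaw": 0.0}])

```text
clock: 0.22
tool_pos: [0.234, -0.6097, 0.2634]
eef_rot: [-3.103, -0.469, 0.003]
contact_force: [1.1, -0.5, 1.1]
gripper_width: 0.0696
grasp_force: 0.0
```

Call:
servo_tool(commands=[{"rx": 0.0, "ry": 0.0, "rz": -0.022, "dx": 0.023, "dy": 0.032, "dz": 0.02, "jaw": 0.0}, {"rx": 0.0, "ry": 0.0, "rz": -0.022, "dx": 0.023, "dy": 0.032, "dz": 0.015, "jaw": 0.0}, {"rx": 0.0, "ry": 0.0, "rz": -0.022, "dx": 0.023, "dy": 0.032, "dz": 0.0, "jaw": 0.0}, {"rx": 0.0, "ry": 0.0, "rz": -0.022, "dx": 0.023, "dy": 0.032, "dz": 0.0, "jaw": 0.0}, {"rx": 0.0, "ry": 0.0, "rz": -0.022, "dx": 0.023, "dy": 0.032, "dz": 0.0, "jaw": 0.0}, {"rx": 0.0, "ry": 0.0, "rz": -0.022, "dx": 0.023, "dy": 0.032, "dz": 0.0, "jaw": 0.0}, {"rx": 0.0, "ry": 0.0, "rz": -0.022, "dx": 0.023, "dy": 0.032, "dz": 0.0, "jaw": 0.0}, {"rx": 0.0, "ry": 0.0, "rz": -0.022, "dx": 0.023, "dy": 0.032, "dz": 0.0, "jaw": 0.0}, {"rx": 0.0, "ry": 0.0, "rz": -0.022, "dx": 0.023, "dy": 0.032, "dz": 0.0, "jaw": 0.0}, {"rx": 0.0, "ry": 0.0, "rz": -0.022, "dx": 0.023, "dy": 0.032, "dz": 0.0, "jaw": 0.0}, {"rx": 0.0, "ry": 0.0, "rz": -0.022, "dx": 0.023, "dy": 0.032, "dz": 0.0, "jaw": 0.0}, {"rx": 0.0, "ry": 0.0, "rz": -0.022, "dx": 0.023, "dy": 0.032, "dz": 0.0, "jaw": 0.0}, {"rx": 0.0, "ry": 0.0, "rz": -0.022, "dx": 0.023, "dy": 0.032, "dz": 0.0, "jaw": 0.0}, {"rx": 0.0, "ry": 0.0, "rz": -0.022, "dx": 0.023, "dy": 0.032, "dz": 0.0, "jaw": 0.0}, {"rx": 0.0, "ry": 0.0, "rz": -0.022, "dx": 0.023, "dy": 0.032, "dz": 0.0, "jaw": 0.0}, {"rx": 0.0, "ry": 0.0, "rz": -0.022, "dx": 0.023, "dy": 0.032, "dz": 0.0, "jaw": 0.0}, {"rx": 0.0, "ry": 0.0, "rz": -0.022, "dx": 0.023, "dy": 0.03, "dz": 0.0, "jaw": 0.0}])

```text
clock: 2.35
tool_pos: [0.6275, -0.0663, 0.3]
eef_rot: [-3.14, 0.111, 0.001]
contact_force: [0.1, -0.5, -0.1]
gripper_width: 0.0003
grasp_force: 0.0
```

```bash
python3 - <<'E'
from plant import *
import cv2,numpy as np
o=get_obs();print(o['clock'],o['tool_pos'],o['eef_rot'],o['contact_force'])
a=camera('scene')[60:330,120:420];b=camera('side')[60:330,150:400]
cv2.imwrite('pics/v2.png',np.hstack([cv2.resize(a,(400,360)),cv2.resize(b,(333,360))]))
E
```

```text
2.35 [ 0.62749618 -0.06628539  0.29996774] [-3.13956120e+00  1.11240057e-01  8.74630347e-04] [ 0.06832585 -0.46422588 -0.06926862]
```

View pics/v2.png

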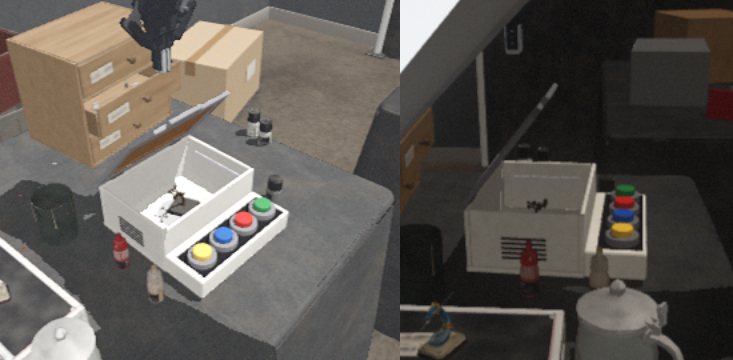

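The crops show the hood still at about 0.95 rad, with its front-right corner at scene (291,131) and side (267,125). The closed fingers are above and behind its front edge, and nothing is touching. Next I push along the arc.

Call:
servo_tool(commands=[{"rx": 0.0, "ry": 0.0, "rz": 0.0, "dx": 0.0, "dy": 0.0, "dz": -0.025, "jaw": 0.0}, {"rx": 0.0, "ry": 0.0, "rz": 0.0, "dx": 0.0, "dy": 0.0, "dz": -0.025, "jaw": 0.0}, {"rx": 0.0, "ry": 0.0, "rz": 0.0, "dx": 0.0, "dy": 0.0, "dz": -0.021, "jaw": 0.0}, {"rx": 0.0, "ry": 0.0, "rz": 0.0, "dx": -0.011, "dy": 0.001, "dz": -0.008, "jaw": 0.0}, {"rx": 0.0, "ry": 0.0, "rz": 0.0, "dx": -0.011, "dy": 0.001, "dz": -0.008, "jaw": 0.0}, {"rx": 0.0, "ry": 0.0, "rz": 0.0, "dx": -0.01, "dy": 0.001, "dz": -0.01, "jaw": 0.0}, {"rx": 0.0, "ry": 0.0, "rz": 0.0, "dx": -0.009, "dy": 0.001, "dz": -0.011, "jaw": 0.0}, {"rx": 0.0, "ry": 0.0, "rz": 0.0, "dx": -0.008, "dy": 0.0, "dz": -0.012, "jaw": 0.0}, {"rx": 0.0, "ry": 0.0, "rz": 0.0, "dx": -0.007, "dy": 0.0, "dz": -0.012, "jaw": 0.0}])

```text
clock: 3.58
tool_pos: [0.5705, -0.0633, 0.1675]
eef_rot: [-3.139, 0.11, -0.0]
contact_force: [0.9, 1.1, 0.7]
gripper_width: -0.0001
grasp_force: 0.4
```

```bash
python3 - <<'E'
from plant import *
import cv2,numpy as np
o=get_obs();print(o['clock'],o['tool_pos'],o['eef_rot'],o['contact_force'])
a=camera('scene')[60:330,120:420];b=camera('side')[60:330,150:400]
cv2.imwrite('pics/v3.png',np.hstack([cv2.resize(a,(400,360)),cv2.resize(b,(333,360))]))
E
```

```text
3.575 [ 0.57051122 -0.06328632  0.16751702] [-3.13945522e+00  1.10034299e-01 -1.11111888e-04] [0.9498086  1.06271547 0.71107605]
```

View pics/v3.png

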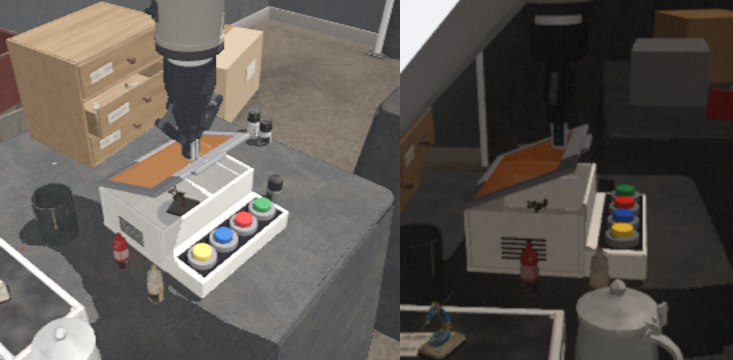

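The hood has come down to about 0.4 rad, and the fingertip is on its front bar at about (190,155) in the crop. I carry on down.

Call:
servo_tool(commands=[{"rx": 0.0, "ry": 0.0, "rz": 0.0, "dx": -0.005, "dy": 0.0, "dz": -0.012, "jaw": 0.0}, {"rx": 0.0, "ry": 0.0, "rz": 0.0, "dx": -0.004, "dy": 0.0, "dz": -0.012, "jaw": 0.0}, {"rx": 0.0, "ry": 0.0, "rz": 0.0, "dx": -0.003, "dy": 0.0, "dz": -0.012, "jaw": 0.0}, {"rx": 0.0, "ry": 0.0, "rz": 0.0, "dx": -0.001, "dy": 0.0, "dz": -0.01, "jaw": 0.0}, {"rx": 0.0, "ry": 0.0, "rz": 0.0, "dx": 0.0, "dy": 0.0, "dz": -0.003, "jaw": 0.0}, {"rx": 0.0, "ry": 0.0, "rz": 0.0, "dx": 0.0, "dy": 0.0, "dz": -0.001, "jaw": 0.0}])

```text
clock: 4.42
tool_pos: [0.5581, -0.0635, 0.1182]
eef_rot: [-3.14, 0.11, 0.0]
contact_force: [0.0, 0.3, 0.4]
gripper_width: -0.0002
grasp_force: 0.4
```

Call:
servo_tool(commands=[{"rx": 0.0, "ry": 0.0, "rz": 0.0, "dx": 0.0, "dy": 0.0, "dz": -0.001, "jaw": 0.0}, {"rx": 0.0, "ry": 0.0, "rz": 0.0, "dx": 0.0, "dy": 0.0, "dz": -0.001, "jaw": 0.0}, {"rx": 0.0, "ry": 0.0, "rz": 0.0, "dx": 0.0, "dy": 0.0, "dz": -0.001, "jaw": 0.0}])

```text
clock: 4.8
tool_pos: [0.5583, -0.0635, 0.1166]
eef_rot: [3.139, -0.111, 0.001]
contact_force: [-11.2, -0.4, 33.6]
gripper_width: 0.0003
grasp_force: 16.6
```

Call:
servo_tool(commands=[{"rx": 0.0, "ry": 0.0, "rz": 0.0, "dx": 0.0, "dy": 0.0, "dz": 0.018, "jaw": 0.0}, {"rx": 0.0, "ry": 0.0, "rz": 0.0, "dx": 0.0, "dy": 0.0, "dz": 0.022, "jaw": 0.0}, {"rx": 0.0, "ry": 0.0, "rz": 0.0, "dx": -0.025, "dy": 0.027, "dz": 0.0, "jaw": 0.0}, {"rx": 0.0, "ry": 0.0, "rz": 0.0, "dx": -0.026, "dy": 0.027, "dz": 0.0, "jaw": 0.0}, {"rx": 0.0, "ry": 0.0, "rz": 0.0, "dx": -0.026, "dy": 0.0275, "dz": 0.0, "jaw": 0.0}, {"rx": 0.0, "ry": 0.0, "rz": 0.0, "dx": 0.0, "dy": 0.0, "dz": -0.025, "jaw": 0.0}, {"rx": 0.0, "ry": 0.0, "rz": 0.0, "dx": 0.0, "dy": 0.0, "dz": -0.025, "jaw": 0.0}, {"rx": 0.0, "ry": 0.0, "rz": 0.0, "dx": 0.0, "dy": 0.0, "dz": 0.0, "jaw": 0.0}])

```text
clock: 5.8
tool_pos: [0.4803, 0.0181, 0.1047]
eef_rot: [3.14, -0.11, -0.003]
contact_force: [-0.6, 0.6, 0.6]
gripper_width: -0.0001
grasp_force: 0.0
```

```bash
python3 - <<'E'
from plant import *
import cv2,numpy as np
o=get_obs();print(o['clock'],o['tool_pos'],o['eef_rot'],o['contact_force'])
a=camera('scene')[140:290,190:360];b=camera('side')[100:270,200:350]
cv2.imwrite('pics/v4.png',np.hstack([cv2.resize(a,(408,360)),cv2.resize(b,(318,360))]))
E
```

```text
5.8 [0.48033871 0.01806334 0.10470633] [ 3.13954824e+00 -1.09894063e-01 -3.12405499e-03] [-0.57077248  0.59131373  0.6106943 ]
```

View pics/v4.png

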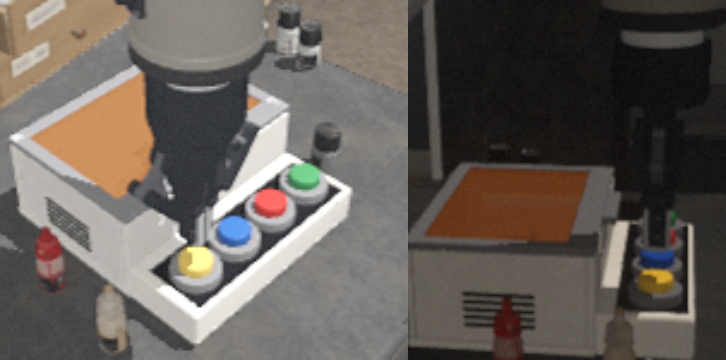

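The hood is shut flat. The fingertip is at about (203,240) in the left crop, above the yellow key at (196,262). I check this against the projection before pressing.

```bash
python3 - <<'E'
from h import *
for z in(.0907,.067):
  for n in('scene','side'):print(n,z,proj(n,[[.4803,.0181,z]]).round(1))
E
```

```text
scene 0.0907 [[270.7 239.8]]
side 0.0907 [[317.6 217.6]]
scene 0.067 [[270.6 248. ]]
side 0.067 [[317.3 230. ]]
```

Call:
servo_tool(commands=[{"rx": 0.0, "ry": 0.0, "rz": 0.0, "dx": 0.0, "dy": 0.0, "dz": -0.02, "jaw": 0.0}, {"rx": 0.0, "ry": 0.0, "rz": 0.0, "dx": 0.0, "dy": 0.0, "dz": -0.006, "jaw": 0.0}, {"rx": 0.0, "ry": 0.0, "rz": 0.0, "dx": 0.0, "dy": 0.0, "dz": -0.004, "jaw": 0.0}, {"rx": 0.0, "ry": 0.0, "rz": 0.0, "dx": 0.0, "dy": 0.0, "dz": 0.0, "jaw": 0.0}])

```text
clock: 6.4
tool_pos: [0.4813, 0.0179, 0.0758]
eef_rot: [3.14, -0.111, 0.001]
contact_force: [-1.2, -1.8, 4.8]
gripper_width: -0.0004
grasp_force: 2.2
```

Call:
servo_tool(commands=[{"rx": 0.0, "ry": 0.0, "rz": 0.0, "dx": 0.0, "dy": 0.0, "dz": -0.001, "jaw": 0.0}, {"rx": 0.0, "ry": 0.0, "rz": 0.0, "dx": 0.0, "dy": 0.0, "dz": 0.0, "jaw": 0.0}])

```text
clock: 6.65
tool_pos: [0.4813, 0.018, 0.075]
eef_rot: [3.14, -0.111, 0.001]
contact_force: [-3.8, -1.8, 11.4]
gripper_width: 0.0001
grasp_force: 5.9
```

Call:
servo_tool(commands=[{"rx": 0.0, "ry": 0.0, "rz": 0.0, "dx": 0.0, "dy": 0.0, "dz": 0.011, "jaw": 0.0}, {"rx": 0.0, "ry": 0.0, "rz": 0.0, "dx": 0.0, "dy": 0.0, "dz": 0.02, "jaw": 0.0}, {"rx": 0.0, "ry": 0.0, "rz": 0.0, "dx": -0.002, "dy": -0.025, "dz": 0.0, "jaw": 0.0}, {"rx": 0.0, "ry": 0.0, "rz": 0.0, "dx": -0.0015, "dy": -0.025, "dz": 0.0, "jaw": 0.0}, {"rx": 0.0, "ry": 0.0, "rz": 0.0, "dx": 0.0, "dy": 0.0, "dz": 0.0, "jaw": 0.0}])

```text
clock: 7.28
tool_pos: [0.4775, -0.0335, 0.1058]
eef_rot: [3.139, -0.114, 0.001]
contact_force: [-0.7, 0.4, 0.4]
gripper_width: 0.0001
grasp_force: 0.0
```

Call:
servo_tool(commands=[{"rx": 0.0, "ry": 0.0, "rz": 0.0, "dx": 0.0, "dy": 0.0, "dz": -0.02, "jaw": 0.0}, {"rx": 0.0, "ry": 0.0, "rz": 0.0, "dx": 0.0, "dy": 0.0, "dz": -0.006, "jaw": 0.0}, {"rx": 0.0, "ry": 0.0, "rz": 0.0, "dx": 0.0, "dy": 0.0, "dz": -0.005, "jaw": 0.0}, {"rx": 0.0, "ry": 0.0, "rz": 0.0, "dx": 0.0, "dy": 0.0, "dz": 0.0, "jaw": 0.0}, {"rx": 0.0, "ry": 0.0, "rz": 0.0, "dx": 0.0, "dy": 0.0, "dz": 0.0, "jaw": 0.0}])

```text
clock: 7.9
tool_pos: [0.4773, -0.0315, 0.075]
eef_rot: [-3.14, 0.11, 0.001]
contact_force: [-5.8, 1.9, 12.1]
gripper_width: 0.0002
grasp_force: 6.4
```

Call:
servo_tool(commands=[{"rx": 0.0, "ry": 0.0, "rz": 0.0, "dx": 0.0, "dy": 0.0, "dz": 0.011, "jaw": 0.0}, {"rx": 0.0, "ry": 0.0, "rz": 0.0, "dx": 0.0, "dy": 0.0, "dz": 0.02, "jaw": 0.0}, {"rx": 0.0, "ry": 0.0, "rz": 0.0, "dx": -0.002, "dy": -0.025, "dz": 0.0, "jaw": 0.0}, {"rx": 0.0, "ry": 0.0, "rz": 0.0, "dx": -0.0015, "dy": -0.025, "dz": 0.0, "jaw": 0.0}, {"rx": 0.0, "ry": 0.0, "rz": 0.0, "dx": -0.0015, "dy": -0.025, "dz": 0.0, "jaw": 0.0}, {"rx": 0.0, "ry": 0.0, "rz": 0.0, "dx": -0.0015, "dy": -0.025, "dz": 0.0, "jaw": 0.0}, {"rx": 0.0, "ry": 0.0, "rz": 0.0, "dx": 0.0, "dy": 0.0, "dz": 0.0, "jaw": 0.0}, {"rx": 0.0, "ry": 0.0, "rz": 0.0, "dx": 0.0, "dy": 0.0, "dz": 0.0, "jaw": 0.0}])

```text
clock: 8.9
tool_pos: [0.4713, -0.1314, 0.1057]
eef_rot: [-3.139, 0.11, -0.001]
contact_force: [-0.8, -0.2, 0.6]
gripper_width: 0.0002
grasp_force: 0.0
```

Call:
servo_tool(commands=[{"rx": 0.0, "ry": 0.0, "rz": 0.0, "dx": 0.0, "dy": 0.0, "dz": -0.02, "jaw": 0.0}, {"rx": 0.0, "ry": 0.0, "rz": 0.0, "dx": 0.0, "dy": 0.0, "dz": -0.006, "jaw": 0.0}, {"rx": 0.0, "ry": 0.0, "rz": 0.0, "dx": 0.0, "dy": 0.0, "dz": -0.005, "jaw": 0.0}, {"rx": 0.0, "ry": 0.0, "rz": 0.0, "dx": 0.0, "dy": 0.0, "dz": 0.0, "jaw": 0.0}, {"rx": 0.0, "ry": 0.0, "rz": 0.0, "dx": 0.0, "dy": 0.0, "dz": 0.0, "jaw": 0.0}])

```text
clock: 9.52
tool_pos: [0.471, -0.1311, 0.0749]
eef_rot: [-3.139, 0.109, 0.0]
contact_force: [-5.7, 5.3, 12.7]
gripper_width: 0.0001
grasp_force: 6.3
```

Call:
servo_tool(commands=[{"rx": 0.0, "ry": 0.0, "rz": 0.0, "dx": 0.0, "dy": 0.0, "dz": 0.011, "jaw": 0.0}, {"rx": 0.0, "ry": 0.0, "rz": 0.0, "dx": 0.0, "dy": 0.0, "dz": 0.04, "jaw": 0.0}, {"rx": 0.0, "ry": 0.0, "rz": 0.0, "dx": 0.0, "dy": 0.0, "dz": 0.04, "jaw": 0.0}, {"rx": 0.0, "ry": 0.0, "rz": 0.0, "dx": 0.0, "dy": 0.0, "dz": 0.04, "jaw": 0.0}, {"rx": 0.0, "ry": 0.0, "rz": 0.0, "dx": 0.0, "dy": 0.0, "dz": 0.03, "jaw": 0.0}, {"rx": 0.0, "ry": 0.0, "rz": 0.0, "dx": 0.0, "dy": 0.0, "dz": 0.0, "jaw": 0.0}, {"rx": 0.0, "ry": 0.0, "rz": 0.0, "dx": 0.0, "dy": 0.0, "dz": 0.0, "jaw": 0.0}])

```text
clock: 10.4
tool_pos: [0.4707, -0.1319, 0.2352]
eef_rot: [3.14, -0.11, 0.0]
contact_force: [-0.7, -0.1, -0.0]
gripper_width: 0.0002
grasp_force: 0.0
```

```bash
python3 - <<'E'
from plant import *
import cv2,numpy as np
a=camera('scene')[140:290,190:360];b=camera('side')[100:270,200:350]
cv2.imwrite('pics/v5.png',np.hstack([cv2.resize(a,(408,360)),cv2.resize(b,(318,360))]))
E
```

```text
(no output)
```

View pics/v5.png

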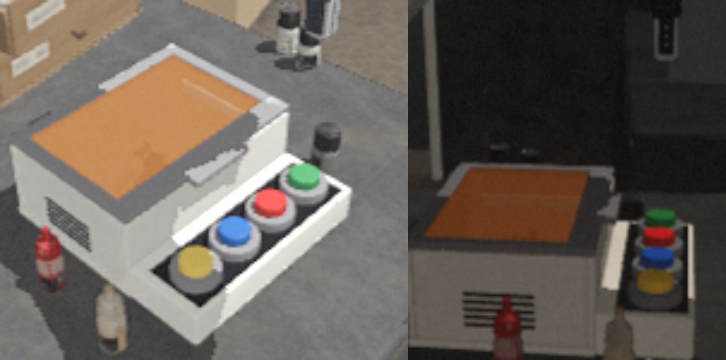

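The hood is shut and all four keys are up, from yellow at (197,262) to green at (305,176). The bottles and the pot haven't moved, and the gripper is clear.

```bash
python3 -c "
from plant import *
print(sign_off())"
```

```text
the job is handed in; nothing more can be done
None
```

I shut the hood and pressed yellow, blue and green in that order, each fully down and released. I never pressed red, the bottles and pot stayed where they were, and I handed the job in with the gripper clear; `sign_off()` returned no verdict.

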